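# Put three mixed-up valve covers back in their own places on the test bench

## Robot

A 6-joint arm with a two-finger parallel gripper is mounted at the origin on the work surface. World frame = base frame: x ahead of the robot, y to its left, z up, the work surface at z = 0. Lengths are in m, angles in rad, forces in N, time in s.
With the tool pointing down it reaches from about 0.35 to 0.775 m from the base axis. Payload 7.3 kg.
Tool frame: the origin (TCP) lies at the very end of the fingers, on their centre line; the grasp point (between the pads) lies 19 mm behind it; z points along the fingers, y is the line along which they close (so a half turn about z gives the same grasp; the last joint's range is limited). The gripper opens to 92 mm and grips with 3 to 60 N. Pads are 19 mm wide; open, the fingers measure 130 mm over their backs; the gripper's body (75 mm by 190 mm) begins 47 mm behind the grasp point.
Start: joints at [0.972, 0.342, 1.524, -0, 1.275, -0.146], TCP at [0.23, 0.472, 0.227] pointing down, gripper open.
Joint ranges: [-2.53, 2.53], [-0.77, 2.02], [0.04, 2.7], [-1, 4.14], [0.28, 2.66], [-3.11, 3.11]. Speed limits (rad/s): [2.57, 2.57, 3.14, 3.14, 3.14, 3.14].

## Interface

Orientations are given as [roll, pitch, yaw] about the fixed x, y, z axes, in that order (R = Rz(yaw) Ry(pitch) Rx(roll)).
In Python, from cell import * gives the robot as it stands.
- The arm moves only by the tool step_arm, never from a script. Its argument "commands" is a list of rows, each a list of 7 numbers: the opening, from 0 (shut) to 1 (fully open), then the shift along the world's x, y, z in cm, then the turn, a rotation vector about the world's x, y, z in rad. A call has 1 to 5 rows; each row is the pose to reach, as a shift and turn from the pose commanded when the call began; what a row does not reach only later rows make up. A row lasts 1/12 s, in which the tool goes at most 41.7 mm and 7.16 degrees, less where a joint would pass 70% of its speed; a pose out of reach is approached as far as the arm can. A call with a gripper value outside its range is refused whole. The fingers move at their own pace and stop on an object; "grip_force" is the grip in N (left out, the last holds). Time passes only in rows, so rows that repeat a pose let the fingers close. It gives the time, the measured TCP pose, the force, the opening and the grip force at its end, in the units of the state.
- observe(): the state, without advancing time (a new reading comes with each control period).
- read_camera(name): name is "scene" or "top" or "wrist"; returns the picture (384x512x3 uint8, red, green, blue); there is no depth.
- camera_model(name): a dict with "vfov" (degrees; the focal length in pixels is half the picture's height over the tangent of half this angle, whatever the lens; pixels are square), "cx", "cy" (the principal point, pixels), "world_to_cam" (4x4, takes a point from world to camera coordinates). Camera axes: x right, y up, looking along -z (the intrinsics and any distortion apply to the point x, -y, -z); pixel columns grow to the right and rows downward; lengths in m; the calibration is good to about 2 mm. A picture is of the moment at which its call begins: read the wrist's pose just before it. camera_model takes no time and is no camera call; for the wrist camera it gives the pose at the moment of the call.
- hand_in(): hands the job in; it is judged then, once.
The state is a dict: "time": time; "qpos": joint angles; "qvel": joint speeds; "joint_efforts": joint torques, N m; "tool_pos": TCP position; "tool_rot": TCP orientation; "contact_force": force on the tool from outside, world axes, zero at the start; "torque": the same for the moment, N m; "opening": finger opening in m; "grip_force": force on a finger pad.
Only numpy, scipy, OpenCV 4.12 (cv2) and the standard library are available. Lean on these libraries where they do the work, as an engineer would, in place of code of your own. Each camera call takes 0.05 s, during which the arm holds its last target. There are 200 camera calls.

## Task

The three valve covers are lying in each other's places. First swing the red clamshell lid of the test fixture up past vertical so that it stays open by itself; then, parking one cover for a while on the empty grey plate, put every cover flat and centred in the place of its own colour: the red one in the fixture with the red lid, the blue one on the blue plate, the yellow one on the yellow plate. Set covers down gently rather than dropping them, leave the lid standing open, the grey plate empty, and the blue bin of fittings and the wrench where they are.

Things in the scene. Friction and masses are not known exactly. Their poses are not given: they have to be found in the camera images.
- red_cover: valve cover: red flange disc 70 mm in diameter, 12 mm thick, six dark bolt heads 3 mm high, and an upright bare-steel round hub, 28 mm diameter, 28 mm tall, to grip from above (12 to 40 mm above the underside); about 0.35 kg. Origin: centre of underside, z up. It starts on the blue plate and belongs in the fixture.
- blue_cover: valve cover: blue flange disc 70 mm in diameter, 12 mm thick, six dark bolt heads 3 mm high, and an upright bare-steel round hub, 28 mm diameter, 28 mm tall, to grip from above (12 to 40 mm above the underside); about 0.35 kg. Origin: centre of underside, z up. It starts on the yellow plate and belongs on the blue plate.
- yellow_cover: valve cover: yellow flange disc 70 mm in diameter, 12 mm thick, six dark bolt heads 3 mm high, and an upright bare-steel round hub, 28 mm diameter, 28 mm tall, to grip from above (12 to 40 mm above the underside); about 0.35 kg. Origin: centre of underside, z up. It starts in the fixture under the lid, hub through its window, and belongs on the yellow plate.
- fixture: fixed clamshell fixture: steel base, x -60 to +65, y -65 to +65 mm; flat seat 20 mm above the bench, red 74 mm circle centred on the origin; side cheeks at |y| 48 to 65 rise to 34 mm. Origin: on the bench under the seat centre, z up, x from handle to hinge. Lid hinge axis along y at x = 65, z = 39. Lid closed: handle bar centre at x = -105, y = 0, z = 39, clear of the base
- lid (a joint): red lid angle, rad: 0 shut, 1.57 upright, stop 1.95; handle swings up and over to fixture +x. Free hinge: falls shut before upright, stays open past it. 0.3 kg frame 10 mm thick, 130 wide, 125 mm from hinge to front edge, 56 mm square window over the seat. Handle: black round bar, 12 mm thick, 70 long, parallel to the hinge, 170 mm from it, 39 mm gap to the frame; pinch from above
- blue_plate: fixed round blue set-down plate, 100 mm diameter, flat top 8 mm above the bench with a 74 mm bare-steel circle in the middle. Origin: centre of the underside (on the bench), z up
- yellow_plate: fixed round yellow set-down plate, 100 mm diameter, flat top 8 mm above the bench with a 74 mm bare-steel circle in the middle. Origin: centre of the underside (on the bench), z up
- park_plate: fixed round grey set-down plate, 100 mm diameter, flat top 8 mm above the bench with a 74 mm dark circle in the middle. Origin: centre of the underside (on the bench), z up. Empty at the start: the free parking spot
- parts_bin: bystander, not to be moved: open blue bin of small fittings, 120 x 170 mm, 55 mm high. Origin: centre of the underside
- wrench: bystander, not to be moved: steel open-ended wrench 170 mm long lying on the bench along its own x. Origin: near its middle, on the underside

How it is judged:
On the way, in this order (a step that is already met when the one before it is completed fails the run):
1. the fixture lid is swung past vertical (beyond 1.7 rad) (value of joint lid above 1.7 rad), for 0.2 s.
2. one of the covers is parked flat on the grey plate (within 25 mm of its centre) and released (((horizontal distance between red_cover and park_plate below 0.025 m and z of red_cover in the frame of park_plate below 0.012 m and angle between red_cover's own z axis and vertical below 0.08 rad and linear speed of red_cover below 0.02 m/s and contact force between red_cover and the fingers below 0.2 N) or (horizontal distance between blue_cover and park_plate below 0.025 m and z of blue_cover in the frame of park_plate below 0.012 m and angle between blue_cover's own z axis and vertical below 0.08 rad and linear speed of blue_cover below 0.02 m/s and contact force between blue_cover and the fingers below 0.2 N) or (horizontal distance between yellow_cover and park_plate below 0.025 m and z of yellow_cover in the frame of park_plate below 0.012 m and angle between yellow_cover's own z axis and vertical below 0.08 rad and linear speed of yellow_cover below 0.02 m/s and contact force between yellow_cover and the fingers below 0.2 N))), for 0.2 s.
At the end, for the whole second after the job is handed in: the red cover lies in the fixture, the blue one on the blue plate and the yellow one on the yellow plate, each within 12 mm of the place's centre, flat (under 0.08 rad, underside within 4 mm of the seat), released and at rest; the lid stands open beyond 1.7 rad; the grey plate is thereby empty (horizontal distance between red_cover and fixture below 0.012 m and z of red_cover in the frame of fixture below 0.024 m and angle between each of red_cover, blue_cover, yellow_cover's own z axis and vertical below 0.08 rad and linear speed of each of red_cover, blue_cover, yellow_cover below 0.02 m/s and contact force between each of red_cover, blue_cover, yellow_cover and the fingers below 0.2 N and horizontal distance between blue_cover and blue_plate below 0.012 m and z of blue_cover in the frame of blue_plate below 0.012 m and horizontal distance between yellow_cover and yellow_plate below 0.012 m and z of yellow_cover in the frame of yellow_plate below 0.012 m and value of joint lid above 1.7 rad); the robot touches nothing.
It fails at once if the blue bin is moved by more than 20 mm (distance of parts_bin from where it was at the start of the episode above 0.02 m).
It fails at once if the wrench is moved by more than 20 mm (distance of wrench from where it was at the start of the episode above 0.02 m).
It fails at once if the red cover is dropped (falls free faster than 0.7 m/s, from more than about 25 mm) (linear speed of red_cover above 0.7 m/s and contact force between red_cover and the fingers below 0.2 N).
It fails at once if the blue cover is dropped (falls free faster than 0.7 m/s, from more than about 25 mm) (linear speed of blue_cover above 0.7 m/s and contact force between blue_cover and the fingers below 0.2 N).
It fails at once if the yellow cover is dropped (falls free faster than 0.7 m/s, from more than about 25 mm) (linear speed of yellow_cover above 0.7 m/s and contact force between yellow_cover and the fingers below 0.2 N).
It also fails if it takes over 128 s, if anything falls off the work surface, if the arm or the gripper's body presses on something with over 40 N, if the wrist force passes 120 N, or if a joint passes its speed limit or range.

## Working session

There is one attempt and no reset: what is moved stays moved. The work goes in short steps, Python scripts to look and compute and a tool call to move; the robot and the scene stay as the last step left them, time stands still between calls to the robot, and variables do not carry over. Pictures are saved under pics/ and viewed, at most 14 in all, crops included, and the job is handed in when it is done.

Besides the shell and the picture viewer there is one more tool, called after ">>>" as a command line: name --pt "numbers of a row" for each row, then --argument value for the rest. step_arm: Moves the arm, as the interface text tells. Its arguments: {"type":"object","properties":{"commands":{"type":"array"},"grip_force":{"type":"number"}},"required":["commands"]}

```bash
mkdir -p pics
python3 - <<'E'
from cell import *
import cv2
for n in("top","scene"):
    im=read_camera(n); cv2.imwrite(f"pics/{n}0.png",cv2.resize(im[:,:,::-1],(800,600),interpolation=cv2.INTER_CUBIC)); 
    m=camera_model(n); print(m)
print(observe())
E
ls
```

```text
{'vfov': 50.63551066080258, 'cx': 257.17791374858655, 'cy': 193.9883556101021, 'world_to_cam': array([[-0.0296998 , -0.99908398,  0.03080794, -0.03139436],
       [ 0.98979833, -0.02509907,  0.1402473 , -0.53764932],
       [-0.13934558,  0.03465897,  0.98963709, -0.9112977 ],
       [ 0.        ,  0.        ,  0.        ,  1.        ]])}
{'vfov': 54.927623833686944, 'cx': 248.89804804631132, 'cy': 193.08534130405334, 'world_to_cam': array([[-0.70576125,  0.70820046,  0.01879294,  0.39010371],
       [-0.52200997, -0.53778009,  0.66204091,  0.23076933],
       [ 0.47896415,  0.45743272,  0.74923204, -1.23795238],
       [ 0.        ,  0.        ,  0.        ,  1.        ]])}
{'time': 0.1, 'qpos': array([ 9.71989922e-01,  3.42647018e-01,  1.52489638e+00, -2.37576188e-05,
        1.27542747e+00, -1.46019985e-01]), 'qvel': array([-1.27428338e-03, -1.63265313e-03, -1.80369208e-03, -9.11944418e-04,
       -2.00177499e-03, -7.31483627e-06]), 'joint_efforts': array([ 1.78096474e-03, -4.32000124e+01, -2.44693816e+01,  7.18659908e-02,
        5.24919725e-02, -2.35393895e-05]), 'tool_pos': array([0.22946335, 0.47179682, 0.22612637]), 'tool_rot': array([-3.14022580e+00, -1.78054578e-04,  2.68881304e+00]), 'contact_force': array([0.06858428, 0.22941091, 0.52284224]), 'torque': array([ 0.03841221, -0.00548368, -0.02718527]), 'grip_force': 0.0, 'opening': 0.09160599025062081}
pics
```

View pics/top0.png

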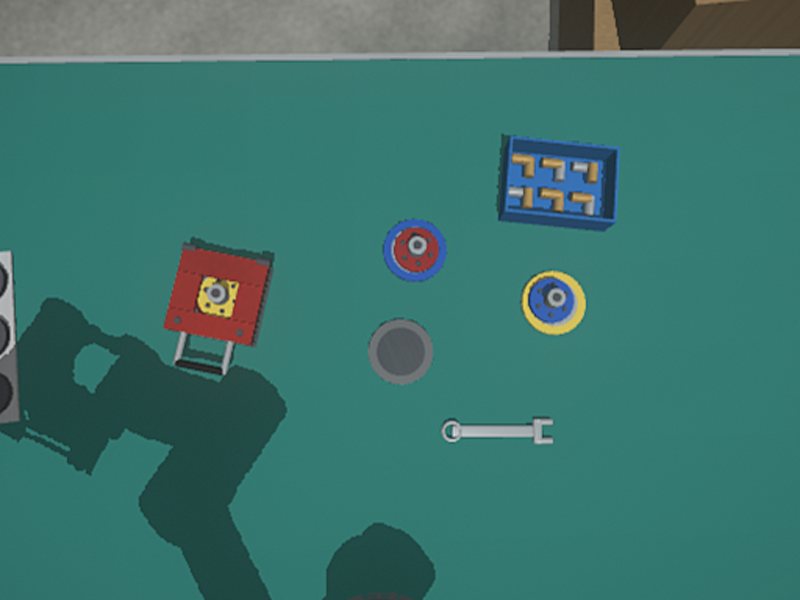

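View pics/scene0.png

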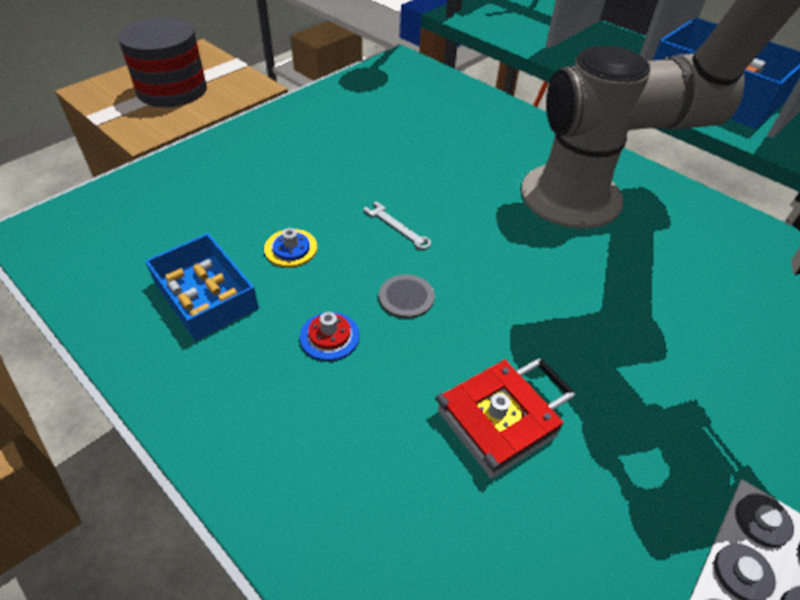

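Top view (800×600): fixture hub about (217,292), handle ends (177,366)–(224,373), red cover on the blue plate (415,250), blue cover on the yellow plate (554,302), grey plate (401,351), wrench (450–552,430), bin (558,182). Next I'll enlarge and compute.

```bash
cat > h.py <<'E'
from cell import *
import numpy as np, cv2
def px2w(m,u,v,z):
    f=192/np.tan(np.radians(m["vfov"]/2)); T=np.array(m["world_to_cam"]); R=T[:3,:3]; c=-R.T@T[:3,3]
    d=R.T@np.array([(u-m["cx"])/f,-(v-m["cy"])/f,-1]); return c+d*(z-c[2])/d[2]
def w2px(m,p):
    f=192/np.tan(np.radians(m["vfov"]/2)); T=np.array(m["world_to_cam"]); q=T[:3,:3]@np.array(p)+T[:3,3]
    return m["cx"]-f*q[0]/q[2], m["cy"]+f*q[1]/q[2]
def save(im,name,x0=0,y0=0,w=512,h=384):
    s=min(800/w,600/h); c=im[y0:y0+h,x0:x0+w,::-1]
    cv2.imwrite("pics/"+name,cv2.resize(c,None,fx=s,fy=s,interpolation=cv2.INTER_CUBIC)); print(name,"scale",s)
E
python3 - <<'E'
from h import *
im=read_camera("top"); save(im,"top_crop.png",95,125,290,130)
m=camera_model("top")
P={"hubY":(217,292,.06),"hubR":(418,244,.048),"hubB":(557,296,.048),"pB":(415,250,.008),"pY":(554,302,.008),"pG":(401,351,.008),"h1":(177,366,.045),"h2":(224,373,.045),
"c1":(186,243,.044),"c2":(272,260,.044),"c3":(252,346,.044),"c4":(165,328,.044)}
for k,(u,v,z) in P.items(): print(k,px2w(m,(u+.5)*.64-.5,(v+.5)*.64-.5,z).round(4))
E
```

```text
top_crop.png scale 2.7586206896551726
hubY [0.5571 0.2232 0.06  ]
hubR [ 0.6248 -0.0724  0.048 ]
hubB [ 0.5405 -0.2779  0.048 ]
pB [ 0.6247 -0.0699  0.008 ]
pY [ 0.537 -0.284  0.008]
pG [ 0.4674 -0.0434  0.008 ]
h1 [0.4522 0.2834 0.045 ]
h2 [0.4402 0.2157 0.045 ]
c1 [0.635 0.274 0.044]
c2 [0.6061 0.1464 0.044 ]
c3 [0.4784 0.1757 0.044 ]
c4 [0.5082 0.3022 0.044 ]
```

View pics/top_crop.png

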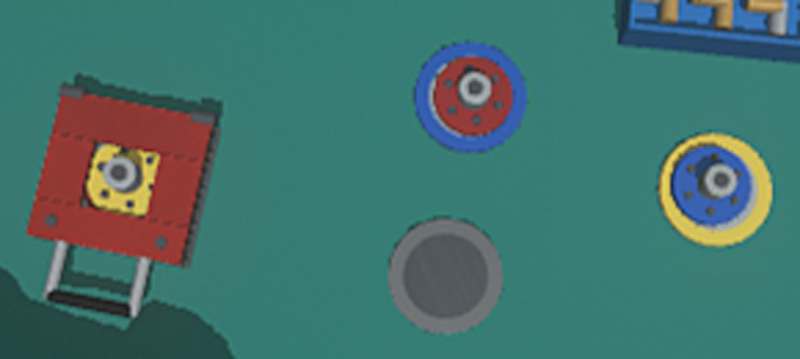

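Enlarged crop confirms: hubs (120,174), (475,88), (721,180), plate centres (470,97), (716,190), (446,275), handle bar (48,297)–(134,311). Fixture yaw ≈ -0.22, handle ≈ (0.449, 0.249). Hovering over the handle now.

>>> step_arm --pt "1 2.2 -2.2 0 0 0 -0.12" --pt "1 4.4 -4.4 0 0 0 -0.24" --pt "1 6.6 -6.6 0 0 0 -0.36" --pt "1 8.8 -8.8 0 0 0 -0.48" --pt "1 11 -11 0 0 0 -0.6"

```text
time: 0.57
tool_pos: [0.3403, 0.3609, 0.2266]
tool_rot: [-3.141, 0.0, 2.083]
contact_force: [0.4, 1.1, 0.1]
opening: 0.0919
grip_force: 0.0
```

>>> step_arm --pt "1 2.2 -2.2 0 0 0 -0.12" --pt "1 4.4 -4.4 0 0 0 -0.24" --pt "1 6.6 -6.6 0 0 0 -0.36" --pt "1 8.8 -8.8 0 0 0 -0.48" --pt "1 11 -11.3 0 0 0 -0.6"

```text
time: 0.98
tool_pos: [0.4504, 0.2481, 0.2265]
tool_rot: [-3.141, -0.0, 1.483]
contact_force: [-0.1, -0.0, -0.7]
opening: 0.0914
grip_force: 0.0
```

>>> step_arm --pt "1 0 0 -2 0 0 -0.1" --pt "1 0 0 -4 0 0 -0.138" --pt "1 0 0 -4 0 0 -0.138" --pt "1 0 0 -4 0 0 -0.138"

```text
time: 1.32
tool_pos: [0.4491, 0.2488, 0.1861]
tool_rot: [-3.139, 0.002, 1.352]
contact_force: [-0.2, 0.6, -0.2]
opening: 0.0915
grip_force: 0.0
```

Run:
```python
from h import *
o=observe(); print(o["tool_pos"],o["tool_rot"],o["qpos"])
m=camera_model("wrist"); print(m); save(read_camera("wrist"),"w1.png")
for n,p in dict(h=(.449,.249,.039),o=(.5545,.225,.044)).items(): print(n,w2px(m,p))
```

```text
[0.44905201 0.24881762 0.18607267] [-3.13928417e+00  1.51071238e-03  1.35213123e+00] [ 3.56616417e-01  3.59585812e-01  1.61701099e+00 -1.25747117e-05
  1.16775469e+00  5.75288203e-01]
{'vfov': 60.9542224225094, 'cx': 252.31562973874344, 'cy': 194.2422590791541, 'world_to_cam': array([[ 0.97587924, -0.21830618, -0.00145615, -0.38283307],
       [ 0.21011541,  0.94103323, -0.26515651, -0.30613999],
       [ 0.05925559,  0.25845478,  0.96420428, -0.44082343],
       [ 0.        ,  0.        ,  0.        ,  1.        ]])}
w1.png scale 1.5625
h (np.float64(253.2786059597074), np.float64(181.51862106482142))
o (np.float64(368.1192133711794), np.float64(183.16743084361778))
```

View pics/w1.png

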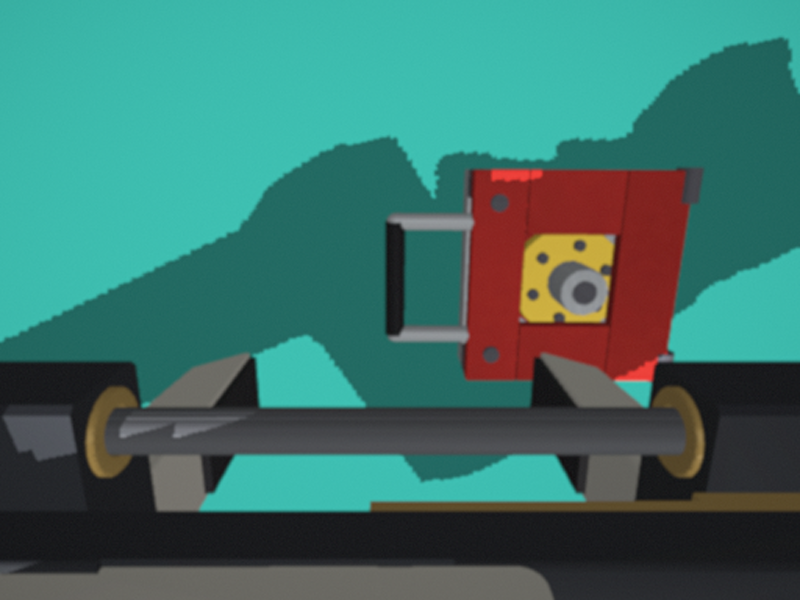

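Wrist view: handle bar centre (395,278), ends (395,222)–(395,334), window corners (524,234),(617,234),(610,323),(520,323), yellow hub top (584,292).

Run:
```python
from h import *
m=camera_model("wrist")
def W(u,v,z): return px2w(m,(u+.5)*.64-.5,(v+.5)*.64-.5,z)
h=W(395,278,.043); w=np.mean([W(*p,.044) for p in [(524,234),(617,234),(610,323),(520,323)]],0)
a=np.mean([W(*p,.044) for p in [(470,170),(690,170),(670,380),(463,380)]],0)
d=(w-h)[:2]; print("h",h,"win",w,"lidc",a,"hub",W(584,292,.06),"dist",np.hypot(*d),np.arctan2(d[1],d[0]))
print(np.arctan2(*(W(524,234,.044)-W(520,323,.044))[[0,1]]),np.arctan2(*(W(395,222,.043)-W(395,334,.043))[[0,1]]),np.arctan2(*(W(617,234,.044)-W(524,234,.044))[[1,0]]))
```

```text
h [0.45027019 0.25399832 0.043     ] win [0.55179832 0.23057395 0.044     ] lidc [0.55476178 0.22910313 0.044     ] hub [0.55533739 0.22593263 0.06      ] dist 0.10419530480165531 -0.22675022732948136
0.19750832171610913 0.21930092281442887 -0.219633663905079
```

>>> step_arm --pt "0.27 0.1 0.45 0 0 0 0" --pt "0.27 0.1 0.45 -4 0 0 0" --pt "0.27 0.1 0.45 -8 0 0 0" --pt "0.27 0.1 0.45 -8 0 0 0" --pt "0.27 0.1 0.45 -8 0 0 0" --grip_force 12

```text
time: 1.78
tool_pos: [0.45, 0.2539, 0.1067]
tool_rot: [-3.139, 0.002, 1.352]
contact_force: [0.1, -0.1, 1.3]
opening: 0.063
grip_force: 0.0
```

>>> step_arm --pt "0.27 0 0 -3 0 0 0" --pt "0.27 0 0 -6 0 0 0" --pt "0.27 0 0 -8.5 0 0 0" --pt "0.27 0 0 -8.5 0 0 0" --pt "0.27 0 0 -8.5 0 0 0"

```text
time: 2.2
tool_pos: [0.4518, 0.2543, 0.0236]
tool_rot: [3.14, -0.001, 1.351]
contact_force: [0.1, -0.3, 0.5]
opening: 0.0297
grip_force: 0.0
```

>>> step_arm --pt "0 0 0 0 0 0 0" --pt "0 0 0 0 0 0 0" --pt "0 0 0 0 0 0 0" --pt "0 0 0 0 0 0 0" --pt "0 0 0 0 0 0 0"

```text
time: 2.62
tool_pos: [0.4501, 0.2547, 0.0239]
tool_rot: [-3.142, -0.002, 1.351]
contact_force: [-6.6, 4.0, 8.3]
opening: 0.0114
grip_force: 12.0
```

>>> step_arm --pt "0 0.19 -0.04 2.54 0 0 0" --pt "0 0.74 -0.17 5.02 0 0 0" --pt "0 1.65 -0.37 7.39 0 0 0" --pt "0 2.9 -0.65 9.6 0 0 0" --pt "0 4.45 -1.0 11.59 0 0 0"

```text
time: 3.03
tool_pos: [0.4921, 0.2447, 0.1408]
tool_rot: [-3.137, -0.0, 1.352]
contact_force: [-7.7, 3.3, 3.9]
opening: 0.0115
grip_force: 12.0
```

>>> step_arm --pt "0 1.83 -0.41 1.73 0 0 0" --pt "0 3.88 -0.88 3.16 0 0 0" --pt "0 6.13 -1.38 4.25 0 0 0" --pt "0 8.5 -1.92 5.0 0 0 0" --pt "0 10.96 -2.47 5.37 0 0 0"

```text
time: 3.45
tool_pos: [0.6059, 0.2189, 0.1956]
tool_rot: [3.138, -0.002, 1.351]
contact_force: [-0.7, 0.5, 1.5]
opening: 0.0116
grip_force: 12.0
```

>>> step_arm --pt "0 2.49 -0.56 0 0 0 0" --pt "0 4.94 -1.11 -0.4 0 0 0" --pt "0 6.06 -1.37 -0.7 0 0 0" --pt "0 6.06 -1.37 -0.7 0 0 0" --pt "0 6.06 -1.37 -0.7 0 0 0"

```text
time: 3.87
tool_pos: [0.6673, 0.2048, 0.1871]
tool_rot: [3.136, -0.002, 1.35]
contact_force: [2.2, -0.2, 5.7]
opening: 0.0116
grip_force: 12.0
```

Run:
```python
from h import *
save(read_camera("scene"),"s2.png",200,100,256,192)
```

```text
s2.png scale 3.125
```

View pics/s2.png

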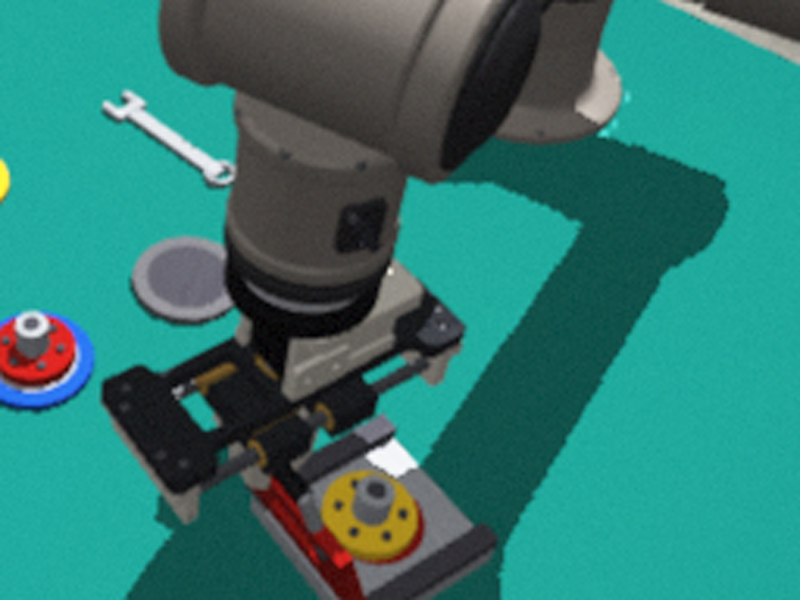

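Lid is held open past vertical (~1.88 rad); the yellow cover is exposed at about (375,505) in the crop. Releasing and turning to view it.

>>> step_arm --pt "0.35 0 0 0 0 0 0" --pt "0.35 0 0 0 0 0 0" --pt "0.35 0 0 0 0 0 0" --pt "0.35 0 0 1.5 0 0 0" --pt "0.35 0 0 3 0 0 0"

```text
time: 4.33
tool_pos: [0.6641, 0.2053, 0.2133]
tool_rot: [-3.138, 0.002, 1.351]
contact_force: [-0.1, -0.2, 0.2]
opening: 0.0318
grip_force: 0.0
```

>>> step_arm --pt "0.35 0 0 2 0 0 0" --pt "0.35 0 0 4 0 0 0" --pt "0.5 -3 0.6 4 0 0 0.12" --pt "0.5 -6 1.2 4 0 0 0.24" --pt "0.5 -9 1.8 4 0 0 0.36"

```text
time: 4.75
tool_pos: [0.5738, 0.2233, 0.2541]
tool_rot: [-3.141, -0.0, 1.716]
contact_force: [-0.0, 1.1, 0.1]
opening: 0.0446
grip_force: 0.0
```

>>> step_arm --pt "0.5 -2.1 0.3 0 0 0 0.12" --pt "0.5 -2.1 0.3 0 0 0 0.24" --pt "0.5 -2.1 0.3 0 0 0 0.36" --pt "0.5 -2.1 0.3 0 0 0 0.48" --pt "0.5 -2.1 0.3 0 0 0 0.6"

```text
time: 5.17
tool_pos: [0.5535, 0.2264, 0.2544]
tool_rot: [-3.141, -0.0, 2.317]
contact_force: [0.0, 0.3, -0.1]
opening: 0.0459
grip_force: 0.0
```

>>> step_arm --pt "0.5 0 0 0 0 0 0.12" --pt "0.5 0 0 -1 0 0 0.24" --pt "0.5 0 0 -3 0 0 0.36" --pt "0.5 0 0 -5 0 0 0.48" --pt "0.5 0 0 -7 0 0 0.6"

```text
time: 5.58
tool_pos: [0.5537, 0.2263, 0.1837]
tool_rot: [-3.142, -0.0, 2.917]
contact_force: [0.1, -0.1, 0.1]
opening: 0.0459
grip_force: 0.0
```

>>> step_arm --pt "0.5 0 0 0 0 0 0" --pt "0.5 0 0 0 0 0 0" --pt "0.5 0 0 0 0 0 0"

```text
time: 5.83
tool_pos: [0.5547, 0.2265, 0.1856]
tool_rot: [3.141, 0.001, 2.907]
contact_force: [0.5, 1.0, -0.4]
opening: 0.0457
grip_force: 0.0
```

Run:
```python
from h import *
o=observe(); print(o["tool_pos"],o["tool_rot"])
m=camera_model("wrist"); save(read_camera("wrist"),"w3.png")
for n,p in dict(hub=(.556,.2255,.06),o=(.5525,.2295,.02)).items(): print(n,w2px(m,p))
```

```text
[0.55471461 0.22647478 0.18557439] [3.14080338e+00 1.14252718e-03 2.90747888e+00]
w3.png scale 1.5625
hub (np.float64(251.4818978039672), np.float64(189.3327401708509))
o (np.float64(254.56980499923668), np.float64(175.21835522108887))
```

View pics/w3.png

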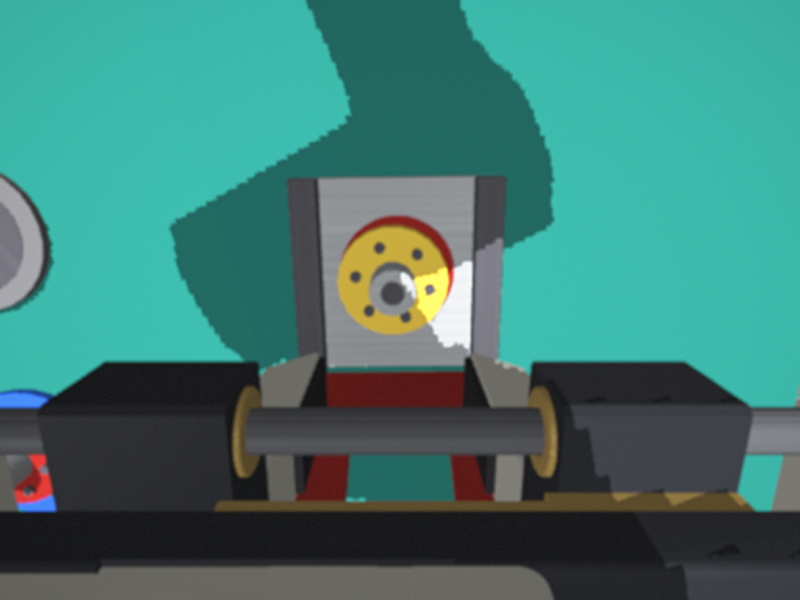

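Fixture open, hub top at (393,293), almost exactly under the TCP. Descend and grip.

>>> step_arm --pt "0.5 0 0 -3 0 0 0" --pt "0.5 0 0 -6 0 0 0" --pt "0.5 0 0 -9 0 0 0" --pt "0.5 0 0 -11 0 0 0" --pt "0.5 0 0 -12 0 0 0" --grip_force 25

```text
time: 6.3
tool_pos: [0.5536, 0.226, 0.0628]
tool_rot: [-3.141, -0.002, 2.909]
contact_force: [-0.2, -0.3, -0.2]
opening: 0.0462
grip_force: 0.0
```

>>> step_arm --pt "0.5 0 0 -1 0 0 0" --pt "0.5 0 0 -2 0 0 0" --pt "0.5 0 0 -2.6 0 0 0" --pt "0.5 0 0 -2.6 0 0 0" --pt "0.5 0 0 -2.6 0 0 0"

```text
time: 6.72
tool_pos: [0.5548, 0.2263, 0.0389]
tool_rot: [3.141, 0.001, 2.911]
contact_force: [1.4, 0.9, 1.2]
opening: 0.046
grip_force: 0.0
```

>>> step_arm --pt "0 0 0 0 0 0 0" --pt "0 0 0 0 0 0 0" --pt "0 0 0 0 0 0 0" --pt "0 0 0 0 0 0 0" --pt "0 0 0 0 0 0 0"

```text
time: 7.13
tool_pos: [0.5547, 0.2261, 0.039]
tool_rot: [3.141, 0.001, 2.911]
contact_force: [-0.5, -0.6, 3.7]
opening: 0.0272
grip_force: 25.0
```

>>> step_arm --pt "0 0 0 0.5 0 0 0" --pt "0 0 0 1.5 0 0 0" --pt "0 0 0 3 0 0 0" --pt "0 0 0 5 0 0 0" --pt "0 0 0 7 0 0 0"

```text
time: 7.55
tool_pos: [0.5538, 0.2262, 0.109]
tool_rot: [-3.141, -0.002, 2.911]
contact_force: [0.8, -0.1, -2.3]
opening: 0.0276
grip_force: 25.0
```

Run:
```python
from h import *
o=observe(); print(o["tool_pos"],o["tool_rot"],o["opening"])
m=camera_model("wrist"); im=read_camera("wrist"); save(im,"w4.png",100,80,300,225); save(im,"w4full.png")
for n,p in dict(tcp=o["tool_pos"],o=(.5525,.2295,.02)).items(): print(n,w2px(m,p))
```

```text
[0.55377899 0.22617725 0.10897705] [-3.14103643e+00 -1.51750813e-03  2.91081558e+00] 0.027554395619992598
w4.png scale 2.6666666666666665
w4full.png scale 1.5625
tcp (np.float64(252.401224575345), np.float64(246.96279469735407))
o (np.float64(256.12964662404795), np.float64(197.0642846648694))
```

View pics/w4.png

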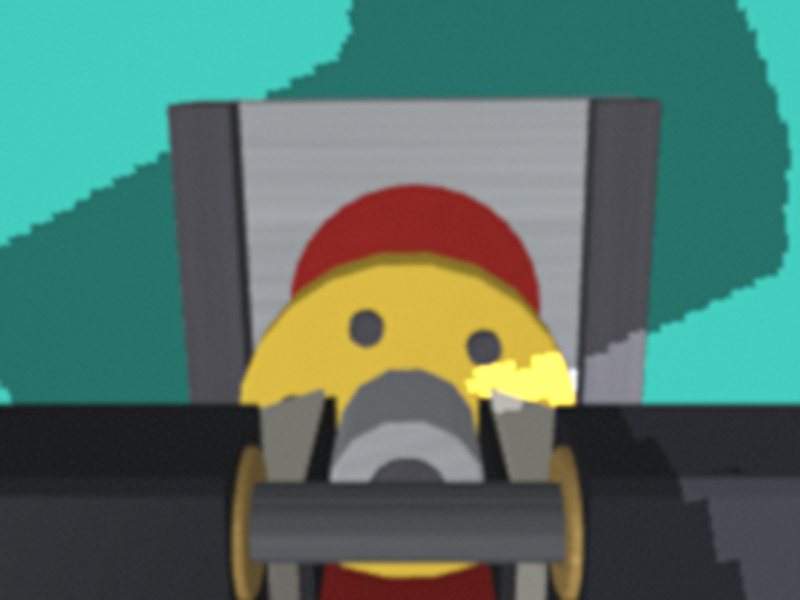

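Yellow held; the seat circle centre column matches my estimate. Carrying it to the grey plate.

>>> step_arm --pt "0 -0.9 -2.8 1 0 0 0" --pt "0 -1.9 -5.6 1 0 0 0" --pt "0 -2.8 -8.4 1 0 0 0" --pt "0 -3.7 -11.2 1 0 0 0" --pt "0 -4.6 -14 1 0 0 0"

```text
time: 8.02
tool_pos: [0.5075, 0.0852, 0.1182]
tool_rot: [3.141, -0.0, 2.911]
contact_force: [0.9, 0.5, -3.5]
opening: 0.0276
grip_force: 25.0
```

>>> step_arm --pt "0 -0.9 -2.8 0 0 0 0" --pt "0 -1.9 -5.6 0 0 0 0" --pt "0 -2.8 -8.4 0 0 0 0" --pt "0 -3.7 -11.2 0 0 0 0" --pt "0 -4.1 -12.8 0 0 0 0"

```text
time: 8.43
tool_pos: [0.466, -0.0439, 0.1182]
tool_rot: [-3.141, -0.001, 2.91]
contact_force: [-0.1, -0.7, -2.8]
opening: 0.0275
grip_force: 25.0
```

>>> step_arm --pt "0 0 0 0 0 0 0" --pt "0 0 0 0 0 0 0" --pt "0 0 0 0 0 0 0"

```text
time: 8.68
tool_pos: [0.4674, -0.0413, 0.1183]
tool_rot: [3.141, 0.0, 2.911]
contact_force: [-0.9, -0.5, -3.7]
opening: 0.0275
grip_force: 25.0
```

Run:
```python
from h import *
o=observe(); print(o["tool_pos"],o["tool_rot"],o["opening"])
m=camera_model("wrist"); im=read_camera("wrist"); save(im,"w5.png")
for n,p in dict(tcp=o["tool_pos"],g=(.4674,-.0434,.008),b=(.6247,-.0699,.008)).items(): print(n,np.array(w2px(m,p))*1.5625)
for a in (0,90,180,270): print(np.array(w2px(m,(.4674+.05*np.cos(np.radians(a)),-.0434+.05*np.sin(np.radians(a)),.008)))*1.5625)
```

```text
[ 0.46744155 -0.04131008  0.11832489] [3.14107841e+00 2.82735021e-05 2.91053618e+00] 0.02748466575609985
w5.png scale 1.5625
tcp [394.37806821 385.79550726]
g [390.37340868 301.21728327]
b [407.56551026 546.48304271]
[410.78551627 383.75069414]
[480.78222632 280.52010466]
[367.96872006 210.62715861]
[301.90459152 321.47033996]
```

View pics/w5.png

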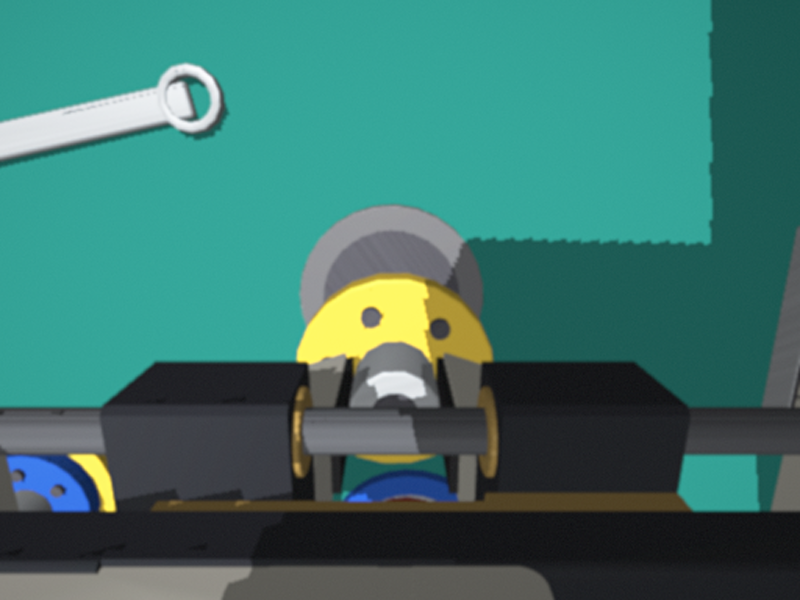

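The plate's outline (left 300, right 483, top 205) matches the prediction; lowering onto it.

>>> step_arm --pt "0 0 -0.2 -2.5 0 0 0" --pt "0 0 -0.2 -5 0 0 0" --pt "0 0 -0.2 -7 0 0 0" --pt "0 0 -0.2 -8 0 0 0" --pt "0 0 -0.2 -8.5 0 0 0"

```text
time: 9.15
tool_pos: [0.4666, -0.0425, 0.0317]
tool_rot: [3.141, -0.003, 2.912]
contact_force: [-0.3, -0.9, -3.7]
opening: 0.0274
grip_force: 25.0
```

>>> step_arm --pt "0 0 0 -0.3 0 0 0" --pt "0 0 0 -0.5 0 0 0" --pt "0 0 0 -0.6 0 0 0" --pt "0 0 0 -0.6 0 0 0"

```text
time: 9.48
tool_pos: [0.4678, -0.0437, 0.0278]
tool_rot: [3.141, 0.001, 2.911]
contact_force: [0.3, -0.3, -3.9]
opening: 0.0275
grip_force: 25.0
```

>>> step_arm --pt "0.5 0 0 0 0 0 0" --pt "0.5 0 0 0 0 0 0" --pt "0.5 0 0 0 0 0 0" --pt "0.5 0 0 0 0 0 0" --pt "0.5 0 0 0 0 0 0"

```text
time: 9.9
tool_pos: [0.4676, -0.0439, 0.0277]
tool_rot: [3.142, 0.001, 2.911]
contact_force: [0.4, -1.0, -0.5]
opening: 0.0456
grip_force: 0.0
```

>>> step_arm --pt "0.5 0 0 2 0 0 0" --pt "0.5 0 0 4 0 0 0" --pt "0.5 0 0 7 0 0 0" --pt "0.5 0 0 11 0 0 0" --pt "0.5 0 0 15 0 0 0"

```text
time: 10.32
tool_pos: [0.4666, -0.0436, 0.1786]
tool_rot: [3.141, -0.002, 2.911]
contact_force: [0.7, -1.4, 0.0]
opening: 0.0458
grip_force: 0.0
```

>>> step_arm --pt "0.5 4 -0.8 0 0 0 0" --pt "0.5 8 -1.6 0 0 0 0" --pt "0.5 12 -2.4 0 0 0 0" --pt "0.5 15.6 -3 0 0 0 0" --pt "0.5 15.6 -3 0 0 0 0"

```text
time: 10.73
tool_pos: [0.6283, -0.0752, 0.1758]
tool_rot: [3.141, 0.003, 2.91]
contact_force: [-2.2, 0.6, -1.1]
opening: 0.0458
grip_force: 0.0
```

Run:
```python
from h import *
o=observe(); print(o["tool_pos"],o["tool_rot"],o["opening"])
m=camera_model("wrist"); im=read_camera("wrist"); save(im,"w6.png")
for n,p in dict(tcp=o["tool_pos"],gy=(.4674,-.0434,.048),b=(.6247,-.0699,.008),hub=(.6248,-.0724,.048)).items(): print(n,np.array(w2px(m,p))*1.5625)
np.save("w6.npy",m["world_to_cam"])
```

```text
[ 0.62830039 -0.07517705  0.17575467] [3.14141530e+00 2.75923720e-03 2.91022162e+00] 0.04576936821516628
w6.png scale 1.5625
tcp [394.35917783 385.82307725]
gy [381.52487611 -32.00598006]
b [400.76866794 269.84360133]
hub [397.47150414 285.20079966]
```

View pics/w6.png

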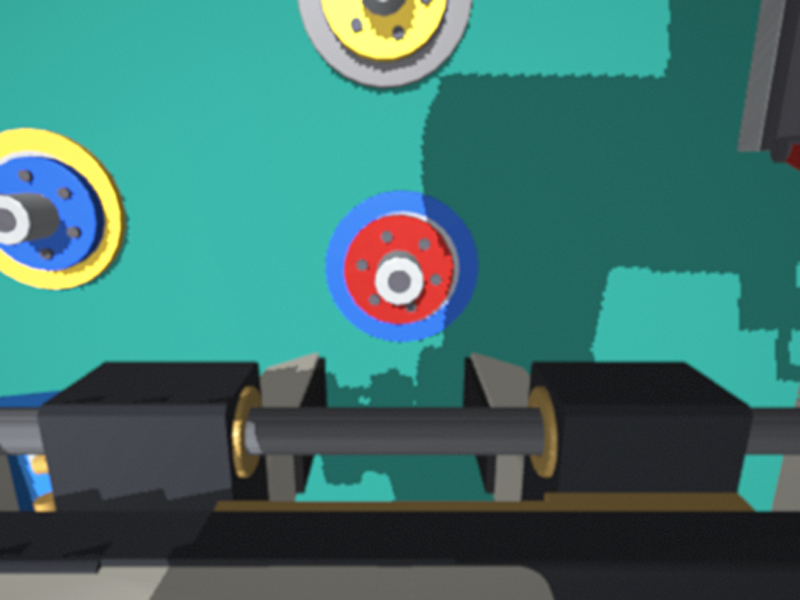

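Blue plate outline centre (402.5,266), red hub top (399.5,281); yellow cover parked centred on grey.

Run:
```python
from h import *
m=camera_model("wrist"); m=dict(m,world_to_cam=np.load("w6.npy"))
W=lambda u,v,z: px2w(m,(u+.5)*.64-.5,(v+.5)*.64-.5,z).round(4)
print("pB",W(402.5,266,.008),"hub",W(399.5,281,.048),"pY?",W(43,209,.008),"grey",W(385,4,.008),"flange",W(399.5,269,.012+.008))
print(observe()["tool_pos"])
```

```text
pB [ 0.6223 -0.0684  0.008 ] hub [ 0.6225 -0.0708  0.048 ] pY? [ 0.5346 -0.28    0.008 ] grey [ 0.4724 -0.0437  0.008 ] flange [ 0.6213 -0.0703  0.02  ]
[ 0.62525776 -0.0744083   0.17558592]
```

>>> step_arm --pt "0.5 -0.15 0.35 -3 0 0 0" --pt "0.5 -0.15 0.35 -6 0 0 0" --pt "0.5 -0.15 0.35 -9 0 0 0" --pt "0.5 -0.15 0.35 -11 0 0 0" --pt "0.5 -0.15 0.35 -12 0 0 0"

```text
time: 11.2
tool_pos: [0.619, -0.0696, 0.0545]
tool_rot: [3.142, -0.006, 2.911]
contact_force: [-0.7, -0.5, 0.4]
opening: 0.0459
grip_force: 0.0
```

>>> step_arm --pt "0.5 0 0 -1 0 0 0" --pt "0.5 0 0 -2 0 0 0" --pt "0.5 0 0 -2.9 0 0 0" --pt "0.5 0 0 -2.9 0 0 0" --pt "0.5 0 0 -2.9 0 0 0"

```text
time: 11.62
tool_pos: [0.6219, -0.0703, 0.0285]
tool_rot: [3.141, 0.0, 2.911]
contact_force: [-0.1, 0.6, 0.5]
opening: 0.0459
grip_force: 0.0
```

>>> step_arm --pt "0 0 0 0 0 0 0" --pt "0 0 0 0 0 0 0" --pt "0 0 0 0 0 0 0" --pt "0 0 0 0 0 0 0" --pt "0 0 0 0 0 0 0"

```text
time: 12.03
tool_pos: [0.6222, -0.0705, 0.029]
tool_rot: [-3.142, 0.001, 2.911]
contact_force: [0.2, -0.5, 3.0]
opening: 0.0274
grip_force: 25.0
```

>>> step_arm --pt "0 0 0 0.5 0 0 0" --pt "0 0 0 1.5 0 0 0" --pt "0 0 0 4 0 0 0" --pt "0 0 0 7 0 0 0" --pt "0 0 0 9 0 0 0"

```text
time: 12.45
tool_pos: [0.6223, -0.0703, 0.1211]
tool_rot: [3.141, 0.002, 2.911]
contact_force: [1.2, 0.7, -2.4]
opening: 0.0272
grip_force: 25.0
```

>>> step_arm --pt "0 -2.5 2.4 0 0 0 0" --pt "0 -5 4.8 0 0 0 0" --pt "0 -7.5 7.2 0 0 0 0" --pt "0 -10 9.6 0 0 0 0" --pt "0 -12.2 12 0 0 0 0"

```text
time: 12.87
tool_pos: [0.4979, 0.0507, 0.1188]
tool_rot: [3.141, -0.001, 2.91]
contact_force: [1.0, 0.8, -2.6]
opening: 0.0277
grip_force: 25.0
```

>>> step_arm --pt "0 1 3.6 0 0 0 0" --pt "0 2.1 7.2 0 0 0 0" --pt "0 3.2 10.8 0 0 0 0" --pt "0 4.2 14.4 0 0 0 0" --pt "0 5.25 18 0 0 0 0"

```text
time: 13.28
tool_pos: [0.5523, 0.2316, 0.119]
tool_rot: [3.141, -0.0, 2.911]
contact_force: [0.8, -0.2, -3.0]
opening: 0.0272
grip_force: 25.0
```

>>> step_arm --pt "0 0 0 0 0 0 0" --pt "0 0 0 0 0 0 0" --pt "0 0 0 0 0 0 0"

```text
time: 13.53
tool_pos: [0.5518, 0.2296, 0.1182]
tool_rot: [-3.141, -0.001, 2.912]
contact_force: [-0.7, -0.3, -3.6]
opening: 0.0269
grip_force: 25.0
```

Run:
```python
from h import *
o=observe(); print(o["tool_pos"],o["tool_rot"],o["opening"])
m=camera_model("wrist"); im=read_camera("wrist"); save(im,"w7.png",100,80,300,225)
np.save("w7.npy",m["world_to_cam"])
```

```text
[0.55175069 0.2295901  0.118243  ] [-3.14076813e+00 -9.45828962e-04  2.91161966e+00] 0.02689447611906943
w7.png scale 2.6666666666666665
```

View pics/w7.png

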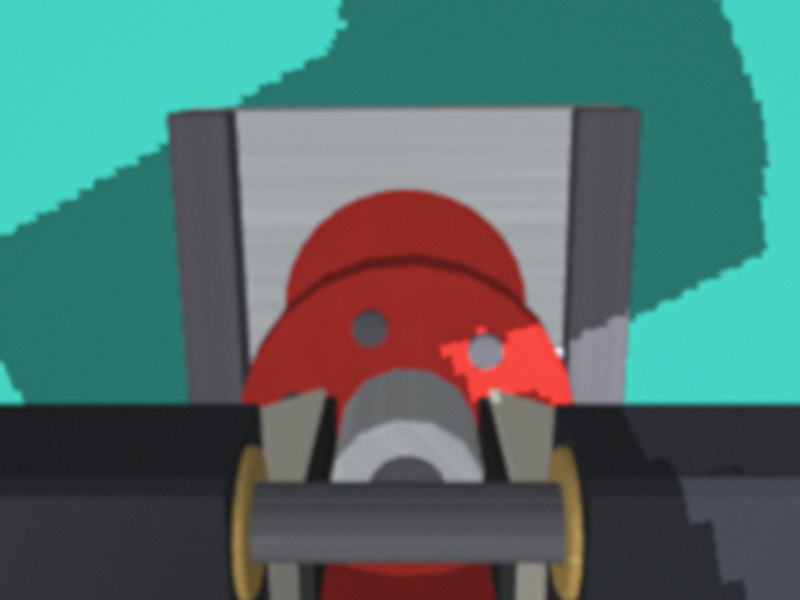

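Run:
```python
from h import *
m=dict(camera_model("wrist"),world_to_cam=np.load("w7.npy"))
W=lambda u,v,z: px2w(m,(u+.5)/2.6667-.5+100,(v+.5)/2.6667-.5+80,z)
e=np.array([np.cos(-.222),np.sin(-.222),0]); n=np.array([-e[1],e[0],0])
o=np.array([.5525,.2295,0])
for k,p in dict(top=(406,190),edge=(404,107),l=(287,290),r=(525,290),cl=(236,112),cr=(572,108)).items():
    q=W(*p,.02)-o; print(k,(q@e).round(4),(q@n).round(4))
```

```text
top -0.0376 -0.0001
edge -0.0614 -0.0004
l -0.0076 -0.0365
r -0.007 0.0357
cl -0.0605 -0.0487
cr -0.0607 0.0477
```

The fixture origin is confirmed within 1 mm; lowering.

>>> step_arm --pt "0 0 0 -2.5 0 0 0" --pt "0 0 0 -4.5 0 0 0" --pt "0 0 0 -6 0 0 0" --pt "0 0 0 -6.8 0 0 0" --pt "0 0 0 -7.2 0 0 0"

```text
time: 14.0
tool_pos: [0.5518, 0.2284, 0.0454]
tool_rot: [-3.141, -0.002, 2.909]
contact_force: [-0.0, 0.1, -3.7]
opening: 0.0275
grip_force: 25.0
```

>>> step_arm --pt "0 0 0 -0.2 0 0 0" --pt "0 0 0 -0.4 0 0 0" --pt "0 0 0 -0.5 0 0 0" --pt "0 0 0 -0.5 0 0 0"

```text
time: 14.33
tool_pos: [0.5527, 0.2297, 0.0419]
tool_rot: [3.141, 0.001, 2.911]
contact_force: [0.5, 0.3, -2.3]
opening: 0.0275
grip_force: 25.0
```

>>> step_arm --pt "0.5 0 0 0 0 0 0" --pt "0.5 0 0 0 0 0 0" --pt "0.5 0 0 0 0 0 0" --pt "0.5 0 0 0 0 0 0" --pt "0.5 0 0 0 0 0 0"

```text
time: 14.75
tool_pos: [0.5526, 0.2298, 0.0417]
tool_rot: [3.141, 0.001, 2.911]
contact_force: [0.0, 0.5, -0.6]
opening: 0.0454
grip_force: 0.0
```

>>> step_arm --pt "0.5 0 0 2 0 0 0" --pt "0.5 0 0 4 0 0 0" --pt "0.5 0 0 7 0 0 0" --pt "0.5 0 0 11 0 0 0" --pt "0.5 0 0 13.5 0 0 0"

```text
time: 15.17
tool_pos: [0.5532, 0.23, 0.18]
tool_rot: [3.14, 0.003, 2.911]
contact_force: [1.1, -0.4, 0.1]
opening: 0.0456
grip_force: 0.0
```

Run:
```python
from h import *
o=observe(); print(o["tool_pos"],o["tool_rot"],o["opening"])
m=camera_model("wrist"); im=read_camera("wrist"); save(im,"w8.png")
for p in [(.5525,.2295,.06),(.5525,.2295,.032)]: print(np.array(w2px(m,p))*1.5625)
```

```text
[0.55317738 0.23001224 0.17998335] [3.1397377  0.00318175 2.91089341] 0.04560832398851385
w8.png scale 1.5625
[392.69188515 294.40316828]
[392.72134991 282.97163178]
```

View pics/w8.png

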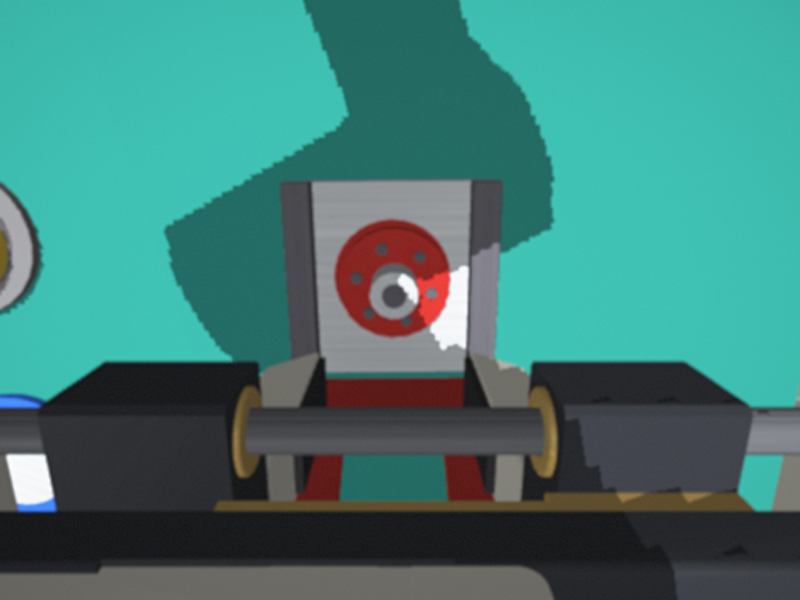

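Red sits centred: hub (394,295) against predicted (393,294). On to the blue cover.

>>> step_arm --pt "0.5 -1 -3.6 0 0 0 0" --pt "0.5 -2.1 -7.2 0 0 0 0" --pt "0.5 -3.2 -10.8 0 0 0 0" --pt "0.5 -4.2 -14.4 0 0 0 0" --pt "0.5 -5.2 -18 0 0 0 0"

```text
time: 15.63
tool_pos: [0.4995, 0.0484, 0.1763]
tool_rot: [3.142, 0.0, 2.911]
contact_force: [0.8, -0.6, 0.7]
opening: 0.046
grip_force: 0.0
```

>>> step_arm --pt "0.5 0.4 -3.6 0 0 0 0" --pt "0.5 0.8 -7.2 0 0 0 0" --pt "0.5 1.2 -10.8 0 0 0 0" --pt "0.5 1.6 -14.4 0 0 0 0" --pt "0.5 2 -18 0 0 0 0"

```text
time: 16.05
tool_pos: [0.5202, -0.1321, 0.1764]
tool_rot: [3.141, 0.0, 2.911]
contact_force: [0.9, 0.3, 0.2]
opening: 0.0457
grip_force: 0.0
```

>>> step_arm --pt "0.5 0.4 -3.6 0 0 0 0" --pt "0.5 0.8 -7.2 0 0 0 0" --pt "0.5 1.2 -10.8 0 0 0 0" --pt "0.5 1.6 -13.5 0 0 0 0" --pt "0.5 1.8 -14.9 0 0 0 0"

```text
time: 16.47
tool_pos: [0.5382, -0.2829, 0.1759]
tool_rot: [-3.141, 0.001, 2.908]
contact_force: [0.4, 0.9, 0.8]
opening: 0.0461
grip_force: 0.0
```

>>> step_arm --pt "0.5 0 0 0 0 0 0" --pt "0.5 0 0 0 0 0 0" --pt "0.5 0 0 0 0 0 0"

```text
time: 16.72
tool_pos: [0.5382, -0.2783, 0.1761]
tool_rot: [3.141, -0.001, 2.911]
contact_force: [-0.2, 0.6, -0.4]
opening: 0.046
grip_force: 0.0
```

Run:
```python
from h import *
o=observe(); print(o["tool_pos"],o["tool_rot"],o["opening"],o["qpos"])
m=camera_model("wrist"); im=read_camera("wrist"); save(im,"w9.png"); np.save("w9.npy",m["world_to_cam"])
for p in [(.5405,-.2779,.048),(.537,-.284,.008)]: print(np.array(w2px(m,p))*1.5625)
```

```text
[ 0.53816084 -0.27825013  0.17605238] [ 3.14078724e+00 -8.11466007e-04  2.91120392e+00] 0.04598540189275038 [-6.03868761e-01  5.31167585e-01  1.36447016e+00  4.78699915e-04
  1.24700434e+00 -1.94442857e+00]
w9.png scale 1.5625
[395.61997831 296.31382897]
[385.0644571  277.99469255]
```

View pics/w9.png

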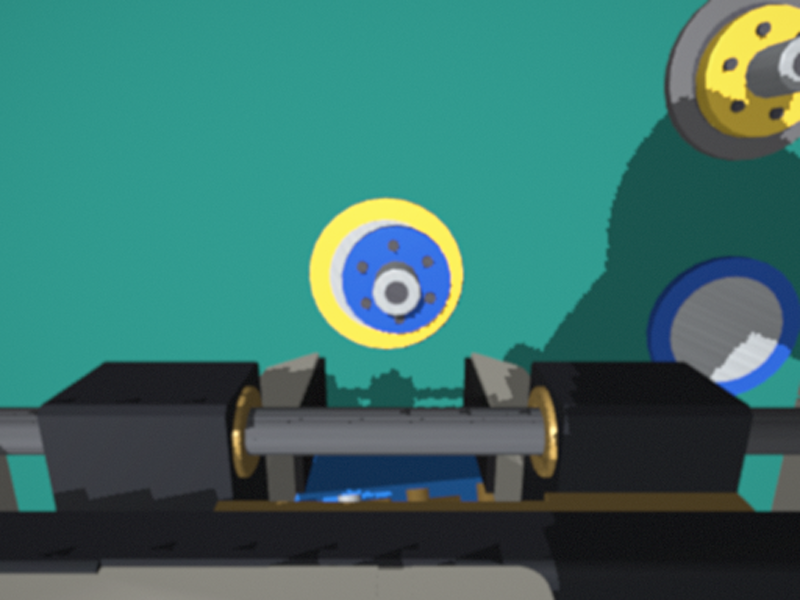

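Yellow plate outline centre (386,273.5), blue hub top (396.5,292); the blue plate is empty on the right, around (730,325).

Run:
```python
from h import *
m=dict(camera_model("wrist"),world_to_cam=np.load("w9.npy"))
W=lambda u,v,z: px2w(m,(u+.5)*.64-.5,(v+.5)*.64-.5,z).round(4)
print("pY",W(386,273.5,.008),"hub",W(396.5,292,.048),"pB",W(728,325,.008))
```

```text
pY [ 0.534  -0.2828  0.008 ] hub [ 0.5379 -0.2769  0.048 ] pB [ 0.621 -0.068  0.008]
```

>>> step_arm --pt "0.5 0 0.1 -3 0 0 0" --pt "0.5 0 0.1 -6 0 0 0" --pt "0.5 0 0.1 -9 0 0 0" --pt "0.5 0 0.1 -11 0 0 0" --pt "0.5 0 0.1 -12 0 0 0"

```text
time: 17.18
tool_pos: [0.5371, -0.2759, 0.0536]
tool_rot: [3.14, -0.004, 2.912]
contact_force: [0.1, 0.0, -0.8]
opening: 0.0458
grip_force: 0.0
```

>>> step_arm --pt "0.5 0 0 -1 0 0 0" --pt "0.5 0 0 -2 0 0 0" --pt "0.5 0 0 -2.8 0 0 0" --pt "0.5 0 0 -2.8 0 0 0" --pt "0.5 0 0 -2.8 0 0 0"

```text
time: 17.6
tool_pos: [0.5386, -0.2783, 0.0286]
tool_rot: [-3.142, 0.0, 2.911]
contact_force: [0.5, 0.5, 0.3]
opening: 0.0461
grip_force: 0.0
```

>>> step_arm --pt "0 0 0 0 0 0 0" --pt "0 0 0 0 0 0 0" --pt "0 0 0 0 0 0 0" --pt "0 0 0 0 0 0 0" --pt "0 0 0 0 0 0 0"

```text
time: 18.02
tool_pos: [0.5387, -0.2783, 0.029]
tool_rot: [-3.142, 0.001, 2.911]
contact_force: [-0.6, -0.1, 4.6]
opening: 0.0274
grip_force: 25.0
```

>>> step_arm --pt "0 0 0 0.5 0 0 0" --pt "0 0 0 1.5 0 0 0" --pt "0 0 0 4 0 0 0" --pt "0 0 0 7 0 0 0" --pt "0 0 0 9 0 0 0"

```text
time: 18.43
tool_pos: [0.5387, -0.2786, 0.121]
tool_rot: [-3.141, 0.001, 2.911]
contact_force: [1.3, -0.8, -3.9]
opening: 0.0275
grip_force: 25.0
```

>>> step_arm --pt "0 1.3 3.5 0 0 0 0" --pt "0 2.6 7 0 0 0 0" --pt "0 4 10.5 0 0 0 0" --pt "0 5.3 14 0 0 0 0" --pt "0 6.6 17.5 0 0 0 0"

```text
time: 18.85
tool_pos: [0.6045, -0.1017, 0.1188]
tool_rot: [-3.142, -0.0, 2.91]
contact_force: [1.3, -0.2, -5.0]
opening: 0.0274
grip_force: 25.0
```

>>> step_arm --pt "0 1.2 2.5 0 0 0 0" --pt "0 1.7 3.5 0 0 0 0" --pt "0 1.7 3.5 0 0 0 0" --pt "0 1.7 3.5 0 0 0 0" --pt "0 1.7 3.5 0 0 0 0"

```text
time: 19.27
tool_pos: [0.6208, -0.0696, 0.1183]
tool_rot: [-3.141, -0.001, 2.91]
contact_force: [0.6, 0.7, -3.3]
opening: 0.0273
grip_force: 25.0
```

Run:
```python
from h import *
o=observe(); print(o["tool_pos"],o["opening"])
m=camera_model("wrist"); im=read_camera("wrist"); save(im,"w10.png",100,80,300,225)
c=lambda p:(np.array(w2px(m,p))-[100,80]+.5)*2.6667-.5
for p in [(.6223-.05*.9735,-.0684+.05*.229,.008),(.6223-.05*.229,-.0684-.05*.9735,.008),(.6223+.05*.229,-.0684+.05*.9735,.008)]: print(c(p))
```

```text
[ 0.62083174 -0.06955693  0.11832064] 0.02730158291102286
w10.png scale 2.6666666666666665
[411.69348281 145.1975089 ]
[254.99522611 304.3596344 ]
[568.61090225 303.76827799]
```

View pics/w10.png

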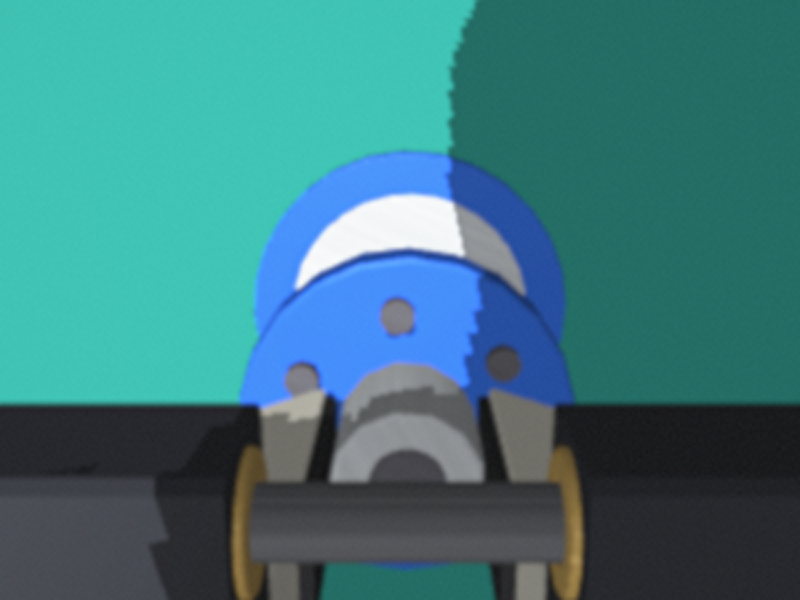

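Plate outline top 151, sides 256/565, within about 2 mm of prediction; lowering blue with a small correction.

>>> step_arm --pt "0 0.15 0.1 -2.5 0 0 0" --pt "0 0.15 0.1 -5 0 0 0" --pt "0 0.15 0.1 -7 0 0 0" --pt "0 0.15 0.1 -8 0 0 0" --pt "0 0.15 0.1 -8.4 0 0 0"

```text
time: 19.73
tool_pos: [0.6215, -0.0684, 0.0325]
tool_rot: [-3.142, -0.004, 2.909]
contact_force: [-0.6, -0.6, -3.4]
opening: 0.0271
grip_force: 25.0
```

>>> step_arm --pt "0 0 0 -0.2 0 0 0" --pt "0 0 0 -0.4 0 0 0" --pt "0 0 0 -0.5 0 0 0" --pt "0 0 0 -0.5 0 0 0"

```text
time: 20.07
tool_pos: [0.6234, -0.0675, 0.0303]
tool_rot: [3.142, 0.002, 2.911]
contact_force: [-0.3, 0.4, -4.6]
opening: 0.0274
grip_force: 25.0
```

>>> step_arm --pt "0.5 0 0 0 0 0 0" --pt "0.5 0 0 0 0 0 0" --pt "0.5 0 0 0 0 0 0" --pt "0.5 0 0 0 0 0 0" --pt "0.5 0 0 0 0 0 0"

```text
time: 20.48
tool_pos: [0.6232, -0.0673, 0.0298]
tool_rot: [3.142, 0.001, 2.911]
contact_force: [0.4, 0.2, 0.7]
opening: 0.0461
grip_force: 0.0
```

>>> step_arm --pt "0.5 0 0 2 0 0 0" --pt "0.5 0 0 4 0 0 0" --pt "0.5 0 0 7 0 0 0" --pt "0.5 0 0 11 0 0 0" --pt "0.5 0 0 14.6 0 0 0"

```text
time: 20.9
tool_pos: [0.6226, -0.0672, 0.1771]
tool_rot: [3.142, -0.0, 2.911]
contact_force: [1.4, -0.1, -0.1]
opening: 0.0463
grip_force: 0.0
```

Now the parked yellow cover, released at TCP (0.4677, -0.0437).

>>> step_arm --pt "0.5 -3.5 0.5 0 0 0 0" --pt "0.5 -7 1 0 0 0 0" --pt "0.5 -10.5 1.6 0 0 0 0" --pt "0.5 -14 2.1 0 0 0 0" --pt "0.5 -15.5 2.35 0 0 0 0"

```text
time: 21.32
tool_pos: [0.4637, -0.0428, 0.1754]
tool_rot: [3.142, -0.003, 2.911]
contact_force: [0.1, 0.4, 0.0]
opening: 0.0461
grip_force: 0.0
```

>>> step_arm --pt "0.5 0 0 -3 0 0 0" --pt "0.5 0 0 -6 0 0 0" --pt "0.5 0 0 -9 0 0 0" --pt "0.5 0 0 -11 0 0 0" --pt "0.5 0 0 -12 0 0 0"

```text
time: 21.73
tool_pos: [0.4664, -0.0434, 0.0531]
tool_rot: [3.141, -0.003, 2.911]
contact_force: [-0.1, 0.4, -0.4]
opening: 0.0461
grip_force: 0.0
```

>>> step_arm --pt "0.5 0 0 -1 0 0 0" --pt "0.5 0 0 -2 0 0 0" --pt "0.5 0 0 -2.7 0 0 0" --pt "0.5 0 0 -2.7 0 0 0" --pt "0.5 0 0 -2.7 0 0 0"

```text
time: 22.15
tool_pos: [0.4679, -0.0438, 0.0284]
tool_rot: [3.141, -0.0, 2.911]
contact_force: [0.2, -0.1, 0.6]
opening: 0.0459
grip_force: 0.0
```

>>> step_arm --pt "0 0 0 0 0 0 0" --pt "0 0 0 0 0 0 0" --pt "0 0 0 0 0 0 0" --pt "0 0 0 0 0 0 0" --pt "0 0 0 0 0 0 0"

```text
time: 22.57
tool_pos: [0.4682, -0.0438, 0.0288]
tool_rot: [3.141, 0.001, 2.911]
contact_force: [-0.4, 0.5, 4.0]
opening: 0.0274
grip_force: 25.0
```

>>> step_arm --pt "0 0 0 0.5 0 0 0" --pt "0 0 0 1.5 0 0 0" --pt "0 0 0 4 0 0 0" --pt "0 0 0 7 0 0 0" --pt "0 0 0 9 0 0 0"

```text
time: 22.98
tool_pos: [0.4678, -0.0438, 0.1202]
tool_rot: [3.142, 0.0, 2.911]
contact_force: [1.1, -0.3, -2.9]
opening: 0.0273
grip_force: 25.0
```

>>> step_arm --pt "0 1 -3.6 0 0 0 0" --pt "0 2 -7.2 0 0 0 0" --pt "0 3 -10.8 0 0 0 0" --pt "0 4 -14.4 0 0 0 0" --pt "0 5 -18 0 0 0 0"

```text
time: 23.4
tool_pos: [0.5175, -0.2252, 0.1181]
tool_rot: [3.141, -0.001, 2.911]
contact_force: [0.8, 0.0, -2.8]
opening: 0.0274
grip_force: 25.0
```

>>> step_arm --pt "0 1 -3.6 0 0 0 0" --pt "0 1.7 -5.9 0 0 0 0" --pt "0 1.7 -5.9 0 0 0 0" --pt "0 1.7 -5.9 -2 0 0 0" --pt "0 1.7 -5.9 -4 0 0 0"

```text
time: 23.82
tool_pos: [0.5349, -0.2832, 0.0783]
tool_rot: [-3.141, 0.001, 2.91]
contact_force: [-0.4, 0.2, -2.7]
opening: 0.0272
grip_force: 25.0
```

>>> step_arm --pt "0 0 0 -2 0 0 0" --pt "0 0 0 -3.5 0 0 0" --pt "0 0 0 -4.2 0 0 0" --pt "0 0 0 -4.5 0 0 0" --pt "0 0 0 -4.7 0 0 0"

```text
time: 24.23
tool_pos: [0.5348, -0.2825, 0.0313]
tool_rot: [3.141, -0.001, 2.911]
contact_force: [0.3, -0.0, -3.1]
opening: 0.027
grip_force: 25.0
```

>>> step_arm --pt "0 0 0 -0.1 0 0 0" --pt "0 0 0 -0.2 0 0 0" --pt "0 0 0 -0.2 0 0 0"

```text
time: 24.48
tool_pos: [0.5352, -0.2829, 0.03]
tool_rot: [-3.141, 0.001, 2.911]
contact_force: [0.5, 0.4, -3.7]
opening: 0.0272
grip_force: 25.0
```

>>> step_arm --pt "0 0 0 -0.1 0 0 0" --pt "0 0 0 -0.1 0 0 0" --pt "0.5 0 0 -0.1 0 0 0" --pt "0.5 0 0 -0.1 0 0 0" --pt "0.5 0 0 -0.1 0 0 0"

```text
time: 24.9
tool_pos: [0.5352, -0.283, 0.0289]
tool_rot: [-3.141, 0.001, 2.911]
contact_force: [-0.5, -0.0, -0.7]
opening: 0.0427
grip_force: 0.0
```

>>> step_arm --pt "0.5 0 0 0 0 0 0" --pt "0.5 0 0 0 0 0 0" --pt "0.5 0 0 2 0 0 0" --pt "0.5 0 0 4 0 0 0" --pt "0.5 0 0 8 0 0 0"

```text
time: 25.32
tool_pos: [0.5328, -0.2814, 0.1054]
tool_rot: [3.139, -0.007, 2.911]
contact_force: [0.7, 0.2, -0.0]
opening: 0.0457
grip_force: 0.0
```

>>> step_arm --pt "0.5 0 0 4 0 0 0" --pt "0.5 -3 0 8 0 0 0" --pt "0.5 -6 0 8 0 0 0" --pt "0.5 -9 0 8 0 0 0" --pt "0.5 -12 0 8 0 0 0"

```text
time: 25.73
tool_pos: [0.4138, -0.2827, 0.1894]
tool_rot: [-3.14, 0.002, 2.911]
contact_force: [-0.2, -0.3, 0.2]
opening: 0.0461
grip_force: 0.0
```

Run:
```python
from h import *
im=read_camera("top"); save(im,"top_end.png",95,110,300,140)
m=camera_model("wrist"); save(read_camera("wrist"),"wend.png")
```

```text
top_end.png scale 2.6666666666666665
wend.png scale 1.5625
```

View pics/top_end.png

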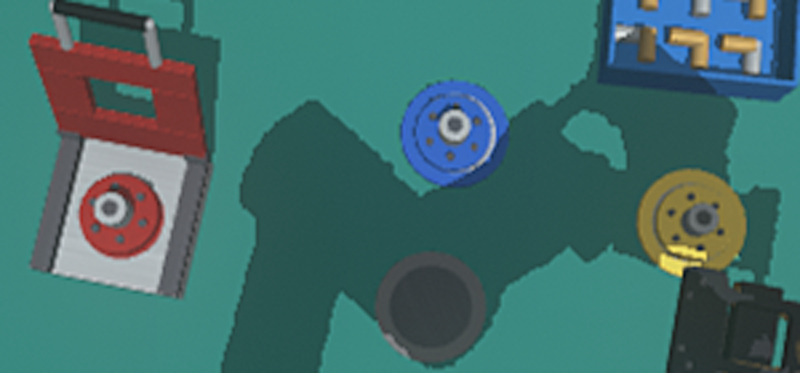

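The final view shows every cover centred in its own place, the lid open and the grey plate empty, with the arm clear. Handing in.

```bash
python3 -c "
from cell import *
print(hand_in())"
```

```text
the job is handed in; nothing more can be done
None
```

The job is handed in with no verdict shown: in the last pictures the lid stands open, each cover lies in the place of its own colour, the grey plate is empty, and the bin and wrench were never touched.

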